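Feel which tube block grips and stand it on the sloping pipetting stand

ROBOT

A 7-joint arm with a two-finger parallel gripper is mounted at the origin on the work surface. World frame = base frame: x ahead of the robot, y to its left, z up, the work surface at z = 0. Lengths are in m, angles in degrees, forces in N, time in s.
With the tool pointing down it reaches from about 0.425 to 0.975 m from the base axis. Payload 16.7 kg.
Tool frame: the origin (TCP) lies at the very end of the fingers, on their centre line; the grasp point (between the pads) lies 19 mm behind it; z points along the fingers, y is the line along which they close (so a half turn about z gives the same grasp; the last joint's range is limited). The gripper opens to 85 mm and grips with 20 to 120 N. Pads are 22 mm wide; open, the fingers measure 114 mm over their backs; the gripper's body (76 mm by 85 mm) begins 54 mm behind the grasp point. The pads swing forward as they close: fully open they stand 13 mm farther back than shut.
Start: joints at [67.122, 24.414, 4.234, 92.017, -1.954, 63.644, -3.845], TCP at [0.167, -0.654, 0.231] pointing down, gripper open.
Joint ranges: [-163.25, 163.25], [-28.42, 122.38], [-70.27, 78.77], [12.13, 141.07], [-58.53, 238.53], [9.26, 117.41], [-156.51, 156.51]. Speed limits (degrees/s): [108.29, 108.29, 136.94, 136.94, 172.46, 172.46, 172.46].

INTERFACE

Orientations are given as a 3x3 rotation matrix whose columns are the frame's x, y, z axes.
In Python, from plant import state, capture, hand_in gives the robot as it stands.
- The arm moves only by the tool apply_moves, never from a script. Its argument "commands" is a list that holds one entry, the list of rows, each a list of 7 numbers: the turn, a rotation vector about the world's x, y, z in units of 6 degrees (1.0 is 6 degrees), then the shift along the world's x, y, z in units of 30 mm (1.0 is 30 mm), then the finger opening in mm, from 0 to 85.4. A call has 1 to 12 rows; each row shifts and turns the commanded pose from where the row before left it; what a row does not reach is not made up. A row lasts 1/10 s, in which the tool goes at most 50 mm and 8.59 degrees, less where a joint would pass 70% of its speed; a pose out of reach is approached as far as the arm can. A call is refused whole if a number of a shift passes 1 or a number of a turn 1, either way. A call with a gripper value outside its range is refused whole. The fingers move at their own pace and stop on an object; the grip force is fixed at half the most. Time passes only in rows, so rows that do not move let the fingers close. It gives the time, the measured TCP pose, the force, the opening and the grip force at its end, in the units of the state.
- state(): the state, without advancing time (a new reading comes with each control period).
- capture(name): name is "scene" or "top" or "wrist"; returns a dict with "frame" (384x512x3 uint8, red, green, blue), "depth" (384x512 float32, m along the optical axis (not along the pixel's ray), 0 where there is no reading), "fx", "fy", "cx", "cy" (pixels), "position" and "orientation" of the camera in the world. Camera axes: x right, y up, looking along -z (the intrinsics and any distortion apply to the point x, -y, -z); pixel columns grow to the right and rows downward; lengths in m; the calibration is good to about 2 mm. A picture is of the moment at which its call begins.
- hand_in(): hands the job in; it is judged then, once.
The state is a dict: "time_s": time; "qpos": joint angles; "joint_velocities": joint speeds; "joint_torque": joint torques, N m; "tool_pos": TCP position; "tool_rot": TCP orientation; "force": force on the tool from outside, world axes, zero at the start; "wrist_torque": the same for the moment, N m; "gripper_width": opening from 0.0 (shut) to 1.0 (fully open); "gripper_force": force on a finger pad.
Only numpy, scipy, OpenCV 4.12 (cv2) and the standard library are available. Lean on these libraries where they do the work, as an engineer would, in place of code of your own. Each camera call takes 0.05 s, during which the arm holds its last target. There are 200 camera calls.

TASK

The two aluminium tube blocks on the glass plate look alike, but one has a polished underside and the other is still rough. Slide each of them in turn about 4 cm across the glass to feel its drag and leave it there, standing on the plate; then lift the one that drags hard and set it down gently, flat on the sloping glass top of the red pipetting stand, where only a rough sole holds. The smooth one stays on the glass plate; tip neither over.

Things in the scene. Friction and masses are not known exactly. Their poses are not given: they have to be found in the camera images.
- block_1: aluminium tube block, 76 mm long (own x), 50 wide (own y), 45 tall, 12 dark holes in its top, about 0.5 kg; origin at the centre of its underside, z up; the lowest 3 mm set back 2 mm. Starts on the glass plate, long side roughly along the plate's x. The two blocks look the same; pushed slowly along the glass, the polished one drags with about 0.4 N while it moves, the rough one about 3 N, more if the pusher bears down
- block_2: aluminium tube block, 76 mm long (own x), 50 wide (own y), 45 tall, 12 dark holes in its top, about 0.5 kg; origin at the centre of its underside, z up; the lowest 3 mm set back 2 mm. Starts on the glass plate, long side roughly along the plate's x. The two blocks look the same; pushed slowly along the glass, the polished one drags with about 0.4 N while it moves, the rough one about 3 N, more if the pusher bears down
- glass_plate: fixed slab of greenish glass, 240 mm (own x) by 300 mm (own y), its flat top 15 mm above its origin (centre of its underside, on the bench); stands left or right of the red stand. The blocks start about 75 mm either side of its centre along its y, with over 65 mm of free glass beyond them towards its +x (away from the robot)
- sloping_top: sloping glass top of the fixed red pipetting stand, bare and without a lip, 180 mm (own x) by 150 mm (own y), edged in red; origin at the centre of its upper face, 50 mm above the bench. Own z is the face's normal, own x points uphill: it slopes 12 degrees, low edge towards the robot, high edge away. The rough block stays where it is set on it, the polished one slides off
Things that resemble listed ones, but are neither listed nor needed, are in the scene too. What is shaped like the block_2 but green is not meant.

How it is judged (in metres and radians):
On the way, in this order (a step that is already met when the one before it is completed fails the run):
1. one of the blocks has been slid at least 15 mm along the glass, its weight on the plate (((distance of block_1 from where it was at the start of the episode above 0.015 m and linear speed of block_1 above 0.004 m/s and contact force between block_1 and glass_plate above 1 N) or (distance of block_2 from where it was at the start of the episode above 0.015 m and linear speed of block_2 above 0.004 m/s and contact force between block_2 and glass_plate above 1 N))).
2. the other block has been slid likewise, and both stand on the plate at least 15 mm from where they started (distance of each of block_1, block_2 from where it was at the start of the episode above 0.015 m and contact force between each of block_1, block_2 and glass_plate above 1 N and ((distance of block_1 from where it was at the start of the episode above 0.015 m and linear speed of block_1 above 0.004 m/s and contact force between block_1 and glass_plate above 1 N) or (distance of block_2 from where it was at the start of the episode above 0.015 m and linear speed of block_2 above 0.004 m/s and contact force between block_2 and glass_plate above 1 N))).
At the end, for the whole second after the job is handed in: one block stands flat on the sloping top (within 4 mm of its face and 6 degrees of its slope, centre within 70 mm of the top's centre), the other stands upright (within 6 degrees) on top of the glass plate, and both are at rest (((z of block_1 in the frame of sloping_top between -0.004 and 0.004 m and horizontal distance between block_1 and sloping_top below 0.07 m and angle between the z axis of block_1 and the z axis of sloping_top, either way round below 0.105 rad and contact force between block_1 and sloping_top above 2 N and z of block_2 in the frame of glass_plate between 0.011 and 0.019 m and angle between block_2's own z axis and vertical below 0.105 rad and contact force between block_2 and glass_plate above 2 N and linear speed of each of block_1, block_2 below 0.01 m/s) or (z of block_2 in the frame of sloping_top between -0.004 and 0.004 m and horizontal distance between block_2 and sloping_top below 0.07 m and angle between the z axis of block_2 and the z axis of sloping_top, either way round below 0.105 rad and contact force between block_2 and sloping_top above 2 N and z of block_1 in the frame of glass_plate between 0.011 and 0.019 m and angle between block_1's own z axis and vertical below 0.105 rad and contact force between block_1 and glass_plate above 2 N and linear speed of each of block_2, block_1 below 0.01 m/s))); the robot touches nothing.
It fails at once if a block tips over (more than 35 degrees) (angle between any of block_1, block_2's own z axis and vertical above 0.61 rad).
It fails at once if a block is dropped or thrown onto the stand (faster than 0.5 m/s within 40 mm of the sloping top) ((horizontal distance between block_1 and sloping_top below 0.08 m and z of block_1 in the frame of sloping_top below 0.04 m and linear speed of block_1 above 0.5 m/s) or (horizontal distance between block_2 and sloping_top below 0.08 m and z of block_2 in the frame of sloping_top below 0.04 m and linear speed of block_2 above 0.5 m/s)).
It also fails if it takes over 70 s, if anything falls off the work surface, if the arm or the gripper's body presses on something with over 40 N, if the wrist force passes 120 N, or if a joint passes its speed limit or range.

## Working session

There is one attempt and no reset: what is moved stays moved. The work goes in short steps, Python scripts to look and compute and a tool call to move; the robot and the scene stay as the last step left them, time stands still between calls to the robot, and variables do not carry over. Pictures are saved under pics/ and viewed, at most 10 in all, crops included, and the job is handed in when it is done.

Besides the shell and the picture viewer there is one more tool, called as name(argument=value, ...), one argument or row to a line, values as JSON. apply_moves: Moves the arm, as the interface text tells. Its arguments: {"type":"object","properties":{"commands":{"type":"array","items":{"type":"array","items":{"type":"array","items":{"type":"number"}}}}},"required":["commands"]}

```bash
mkdir -p pics
cat > h.py <<'E'
import numpy as np,cv2
from plant import state,capture,hand_in
def snap(n,f):
    c=capture(n); cv2.imwrite(f'pics/{f}.png',c['frame'][:,:,::-1]); np.savez(f'{f}.npz',**c); return c
def world(c):
    v,u=np.mgrid[0:384,0:512]; d=c['depth']
    p=np.stack([(u-c['cx'])/c['fx']*d,-(v-c['cy'])/c['fy']*d,-d],-1)
    return p@np.array(c['orientation']).T+np.array(c['position'])
E
python3 - <<'E'
from h import *
a=snap('top','top0'); b=snap('scene','scene0')
cv2.imwrite('pics/both.png',cv2.resize(np.hstack([a['frame'],b['frame']])[:,:,::-1],(800,300)))
s=state(); print({k:np.round(v,3).tolist() for k,v in s.items()})
for c in(a,b): print(c['position'],np.round(c['orientation'],3).tolist(),c['fx'],c['fy'],c['cx'],c['cy'],[k for k in c])
E
```

```text
{'time_s': 0.1, 'qpos': [67.12, 24.449, 4.232, 92.049, -1.952, 63.644, -3.845], 'joint_velocities': [-0.039, -0.148, 0.012, -0.106, -0.042, 0.025, -0.001], 'joint_torque': [0.009, -95.155, 3.772, -46.441, 0.02, 0.006, -0.0], 'tool_pos': [0.167, -0.654, 0.231], 'tool_rot': [[0.969, 0.247, -0.0], [0.247, -0.969, 0.001], [-0.0, -0.001, -1.0]], 'force': [0.633, 0.089, -0.469], 'wrist_torque': [0.002, 0.004, -0.019], 'gripper_force': 0.0, 'gripper_width': 0.997}
[ 0.22927315 -0.03109283  1.19447087] [[0.048, 0.971, -0.235], [-0.999, 0.047, -0.01], [0.002, 0.235, 0.972]] 479.0243569760992 479.0243569760992 252.04174488054514 187.5285516418695 ['frame', 'depth', 'fx', 'fy', 'cx', 'cy', 'position', 'orientation']
[ 1.08427157 -0.42614734  0.53470778] [[0.572, -0.431, 0.698], [0.82, 0.324, -0.473], [-0.023, 0.843, 0.538]] 349.7501073071765 349.7501073071765 255.27451825875187 195.8097980141229 ['frame', 'depth', 'fx', 'fy', 'cx', 'cy', 'position', 'orientation']
```

View pics/both.png

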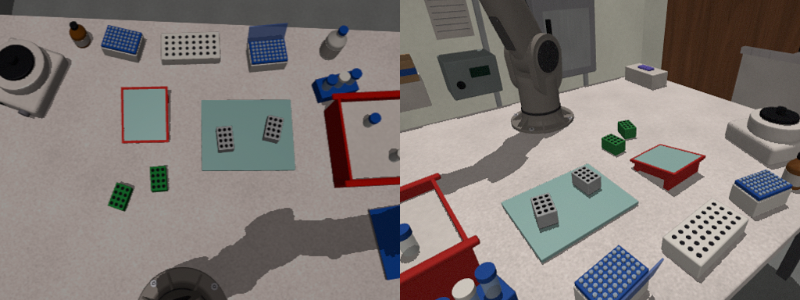

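The top view shows the plate at about (318,172) full-resolution pixels. The two grey blocks are at (289,177) and (349,164), and the red stand is at (186,147). Green decoys sit below the stand and a red tray is to the right. Next I'll measure poses from depth.

```bash
python3 - <<'E'
from h import *
c=dict(np.load('top0.npz')); P=world(c); F=c['frame']
def rect(m,name):
    m=m.astype(np.uint8); n,l,st,ce=cv2.connectedComponentsWithStats(m)
    for i in range(1,n):
        if st[i,4]<120: continue
        q=P[l==i]; (r,s,a)=cv2.minAreaRect((q[:,:2]*1000).astype(np.float32)); 
        print(name,ce[i].round(),'xy',np.round(r),'size',np.round(s),'ang',round(a,1),'z',np.percentile(q[:,2],[5,50,95]).round(4),st[i,4])
v,u=np.mgrid[0:384,0:512]
z=P[:,:,2]; roi=(u>250)&(u<385)&(v>120)&(v<225)
rect(roi&(z>.048)&(z<.07),'blk')
g=(F[:,:,1].astype(int)-F[:,:,0]>15)&(F[:,:,2].astype(int)-F[:,:,0]>5)&(F[:,:,1]>90)
rect(g,'glass')
print('bgd',z[250,300],z[130,270], 'glass px',F[150,270],F[147,186])
# slope fit
m=(u>160)&(u<212)&(v>118)&(v<176)&(z>.025)&g; q=P[m]; 
A=np.c_[q[:,:2],np.ones(len(q))]; k=np.linalg.lstsq(A,q[:,2],rcond=None)[0]; print('slope',k,np.degrees(np.arctan(np.hypot(*k[:2]))),np.degrees(np.arctan2(k[1],k[0])),q.mean(0))
E
python3 -c "
import cv2;i=cv2.imread('pics/top0.png')[90:240,130:430];cv2.imwrite('pics/crop.png',cv2.resize(i,(800,400),interpolation=2))"
```

```text
blk [350. 164.] xy [ 578. -260.] size [51. 77.] ang 78.8 z [0.0547 0.0593 0.0628] 632
blk [288. 176.] xy [ 537. -108.] size [77. 50.] ang 8.3 z [0.0547 0.0593 0.063 ] 634
glass [185. 146.] xy [449. 111.] size [500. 156.] ang 15.5 z [0.0341 0.0497 0.0651] 3349
glass [316. 173.] xy [ 460. -181.] size [458. 305.] ang 0.5 z [0.0106 0.0144 0.0183] 9002
bgd -0.0020568827102225296 0.016925527844218857 glass px [100 126 122] [119 144 141]
slope [-0.38074064 -0.33814276  0.33264887] 26.986057765281497 -138.39113163869334 [0.60151643 0.15165035 0.05234765]
```

View pics/crop.png

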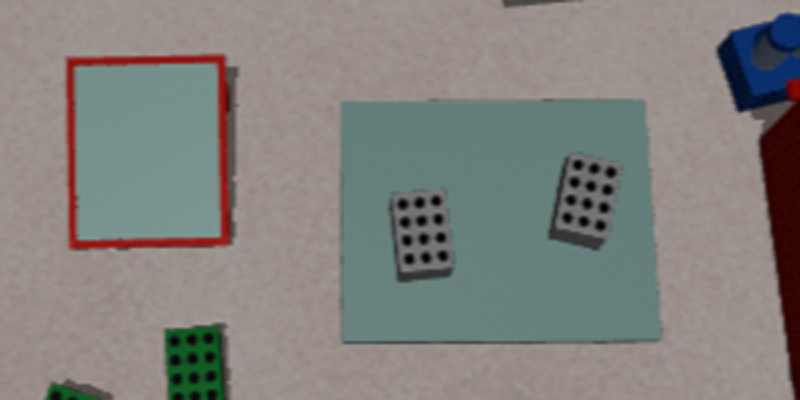

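The crop shows the stand's corners at about (68,58), (223,56), (230,243) and (70,247). It also shows the left block A tilted slightly left and the right block B slightly right, which agrees with the yaws of +8° and -11°. I'll approach block B from behind with the fingers shut.

apply_moves(
  commands=[
    [[0,0,-0.35,0.8,0.96,0,0],[0,0,-0.35,0.8,0.96,0,0],[0,0,-0.35,0.8,0.96,0,0],[0,0,-0.35,0.8,0.96,0,0],[0,0,-0.35,0.8,0.96,0,0],[0,0,-0.35,0.8,0.96,0,0],[0,0,-0.35,0.8,0.96,0,0],[0,0,-0.35,0.8,0.96,0,0],[0,0,-0.35,0.8,0.96,0,0],[0,0,-0.35,0.8,0.96,0,0],[0,0,-0.35,0.8,0.96,0,0],[0,0,-0.35,0.8,0.96,0,0]],
  ],
)

```text
time_s: 1.3
tool_pos: [0.4555, -0.3071, 0.2312]
tool_rot: [[0.982, -0.191, -0.0], [-0.191, -0.982, 0.0], [-0.0, -0.0, -1.0]]
force: [0.4, -0.1, -0.7]
gripper_width: -0.002
gripper_force: 0.0
```

Run:
```python
from h import *
c=dict(np.load('top0.npz')); P=world(c)
# rays of stand and plate corners intersected with planes
R=np.array(c['orientation']);o=np.array(c['position'])
def ray(x,y,z):
    u,v=130+x*3/8-.5+.5*3/8,90+y*3/8-.5+.5*3/8
    d=R@np.array([(u-c['cx'])/c['fx'],-(v-c['cy'])/c['fy'],-1]); return o+d*(z-o[2])/d[2]
zh=.05+.09*np.sin(np.radians(12)); zl=.05-.09*np.sin(np.radians(12))
K=[ray(68,58,zh),ray(223,56,zh),ray(230,243,zl),ray(70,247,zl)]
print(np.round(K,3), 'ctr',np.mean(K,0).round(4)); up=K[0]+K[1]-K[2]-K[3]; print('upyaw',np.degrees(np.arctan2(up[1],up[0])), np.linalg.norm(up)/2)
G=[ray(342,101,.015),ray(645,100,.015),ray(660,341,.015),ray(342,342,.015)]; print(np.round(G,3),np.mean(G,0).round(3))
q=P[115:180,165:207]; 
q=q[(q[:,:,2]>.02)&(q[:,:,2]<.09)]; 
for _ in range(3):
    A=np.c_[q[:,:2],np.ones(len(q))];k=np.linalg.lstsq(A,q[:,2],rcond=None)[0];r=abs(q[:,2]-A@k);q=q[r<max(.004,2*np.median(r))]
print(k,'z at centre',np.r_[np.mean(K,0)[:2],1]@k)
# tray height
q=P[100:250,400:512].reshape(-1,3);print('tray z',np.percentile(q[:,2],[50,90,99]),'ymax of z>.04',np.percentile(q[q[:,2]>.04][:,1],99))
print(np.round(state()['tool_pos'],3))
```

```text
[[0.686 0.233 0.069]
 [0.695 0.087 0.069]
 [0.523 0.072 0.031]
 [0.512 0.222 0.031]] ctr [0.6043 0.1533 0.05  ]
upyaw 4.384302173504506 0.1774433191644043
[[ 0.676 -0.027  0.015]
 [ 0.692 -0.324  0.015]
 [ 0.453 -0.335  0.015]
 [ 0.437 -0.038  0.015]] [ 0.564 -0.181  0.015]
[ 0.21074135  0.01344296 -0.07985058] z at centre 0.04955636237417496
tray z [0.09974319 0.12890994 0.15781659] ymax of z>.04 -0.4093839736747614
[ 0.455 -0.307  0.231]
```

apply_moves(
  commands=[
    [[0,0,0,0.9,1,0,0],[0,0,0,0.85,1,-0.5,0],[0,0,0,0,0,-1,0],[0,0,0,0,0,-1,0],[0,0,0,0,0,-1,0],[0,0,0,0,0,-1,0],[0,0,0,0,0,-1,0],[0,0,0,0,0,-0.7,0],[0,0,0,0,0,-0.3,0],[0,0,0,0,0,0,0],[0,0,0,0,0,0,0]],
  ],
)

```text
time_s: 2.4
tool_pos: [0.5077, -0.2486, 0.037]
tool_rot: [[0.982, -0.189, 0.001], [-0.189, -0.982, -0.0], [0.001, 0.0, -1.0]]
force: [-0.4, -0.2, 0.3]
gripper_width: -0.002
gripper_force: 0.0
```

apply_moves(
  commands=[
    [[0,0,0,0.16,-0.03,0,0],[0,0,0,0.16,-0.03,0,0],[0,0,0,0.16,-0.03,0,0],[0,0,0,0.16,-0.03,0,0],[0,0,0,0.16,-0.03,0,0]],
  ],
)

```text
time_s: 2.9
tool_pos: [0.5316, -0.253, 0.0364]
tool_rot: [[0.982, -0.189, -0.0], [-0.189, -0.982, 0.0], [-0.0, -0.0, -1.0]]
force: [-6.5, 1.6, 6.0]
gripper_width: 0.001
gripper_force: 3.7
```

apply_moves(
  commands=[
    [[0,0,0,0.1,-0.02,0,0],[0,0,0,0.1,-0.02,0,0],[0,0,0,0.1,-0.02,0,0]],
  ],
)

```text
time_s: 3.2
tool_pos: [0.5395, -0.2547, 0.0361]
tool_rot: [[0.982, -0.189, -0.002], [-0.189, -0.982, 0.001], [-0.002, -0.0, -1.0]]
force: [-7.2, 1.3, 6.1]
gripper_width: -0.003
gripper_force: 3.5
```

apply_moves(
  commands=[
    [[0,0,0,0.1,-0.02,0,0],[0,0,0,0.1,-0.02,0,0],[0,0,0,0.1,-0.02,0,0]],
  ],
)

```text
time_s: 3.5
tool_pos: [0.5485, -0.2564, 0.0361]
tool_rot: [[0.982, -0.189, -0.002], [-0.189, -0.982, 0.0], [-0.002, -0.0, -1.0]]
force: [-6.0, 0.9, 6.0]
gripper_width: -0.001
gripper_force: 3.5
```

apply_moves(
  commands=[
    [[0,0,0,0.1,-0.02,0,0],[0,0,0,0.1,-0.02,0,0],[0,0,0,0.1,-0.02,0,0]],
  ],
)

```text
time_s: 3.8
tool_pos: [0.5575, -0.2583, 0.0361]
tool_rot: [[0.982, -0.189, -0.002], [-0.189, -0.982, 0.0], [-0.002, -0.0, -1.0]]
force: [-7.1, 2.3, 6.0]
gripper_width: 0.003
gripper_force: 3.5
```

Block B drags about 7 N while I bear down about 6 N, so it looks rough (µ≈0.6). I'll finish its slide and then test A.

apply_moves(
  commands=[
    [[0,0,0,0.1,-0.02,0,0],[0,0,0,0.1,-0.02,0,0],[0,0,0,0.1,-0.02,0,0],[0,0,0,0.1,-0.02,0,0],[0,0,0,-0.3,0.06,0,0],[0,0,0,-0.6,0.12,0,0],[0,0,0,-0.5,0,0,0],[0,0,0,0,0,1,0],[0,0,0,0,0,1,0],[0,0,0,0,0,0.5,0]],
  ],
)

```text
time_s: 4.8
tool_pos: [0.5287, -0.2556, 0.1136]
tool_rot: [[0.982, -0.189, 0.002], [-0.189, -0.982, -0.001], [0.002, 0.0, -1.0]]
force: [0.4, -0.4, -0.2]
gripper_width: -0.002
gripper_force: 0.0
```

Run:
```python
from h import *
c=snap('top','top1'); P=world(c); v,u=np.mgrid[0:384,0:512]; z=P[:,:,2]
m=((u>250)&(u<400)&(v>110)&(v<235)&(z>.048)&(z<.07)).astype(np.uint8)
n,l,st,ce=cv2.connectedComponentsWithStats(m)
for i in range(1,n):
    if st[i,4]>100: print(ce[i].round(),cv2.minAreaRect((P[l==i][:,:2]*1000).astype(np.float32)),st[i,4])
print(state()['tool_pos'])
```

```text
[348. 144.] ((625.4839477539062, -254.22799682617188), (19.831178665161133, 66.47357177734375), 79.22823333740234) 172
[288. 176.] ((537.182373046875, -107.53309631347656), (76.32791900634766, 50.10350799560547), 8.509833335876465) 632
[ 0.52948822 -0.255912    0.11504812]
```

apply_moves(
  commands=[
    [[0,0,0.6,-0.4,0.92,0,0],[0,0,0.6,-0.4,0.92,0,0],[0,0,0.7,-0.4,0.92,0,0],[0,0,0.7,-0.4,0.92,0,0],[0,0,0.6,-0.43,0.92,0,0],[0,0,0,0,0,-0.9,0],[0,0,0,0,0,-0.9,0],[0,0,0,0,0,-0.6,0],[0,0,0,0,0,-0.2,0],[0,0,0,0,0,0,0],[0,0,0,0,0,0,0]],
  ],
)

```text
time_s: 5.95
tool_pos: [0.4677, -0.1174, 0.0338]
tool_rot: [[0.99, 0.144, 0.001], [0.144, -0.99, -0.0], [0.001, 0.0, -1.0]]
force: [-0.1, -0.4, -0.1]
gripper_width: 0.001
gripper_force: 0.0
```

apply_moves(
  commands=[
    [[0,0,0,0.16,0.024,0,0],[0,0,0,0.16,0.024,0,0],[0,0,0,0.16,0.024,0,0],[0,0,0,0.16,0.024,0,0],[0,0,0,0.16,0.024,0,0],[0,0,0,0.1,0.015,0,0]],
  ],
)

```text
time_s: 6.55
tool_pos: [0.4949, -0.1132, 0.0333]
tool_rot: [[0.989, 0.145, -0.0], [0.145, -0.989, 0.0], [-0.0, -0.0, -1.0]]
force: [-1.1, -0.1, 1.0]
gripper_width: -0.002
gripper_force: 0.4
```

apply_moves(
  commands=[
    [[0,0,0,0.1,0.015,0,0],[0,0,0,0.1,0.015,0,0],[0,0,0,0.1,0.015,0,0]],
  ],
)

```text
time_s: 6.85
tool_pos: [0.5035, -0.1119, 0.0332]
tool_rot: [[0.99, 0.144, -0.0], [0.144, -0.99, 0.0], [-0.0, -0.0, -1.0]]
force: [-1.4, 0.7, -0.8]
gripper_width: 0.001
gripper_force: 0.3
```

apply_moves(
  commands=[
    [[0,0,0,0.1,0.015,0,0],[0,0,0,0.1,0.015,0,0],[0,0,0,0.1,0.015,0,0]],
  ],
)

```text
time_s: 7.15
tool_pos: [0.5127, -0.1105, 0.0333]
tool_rot: [[0.99, 0.144, 0.0], [0.144, -0.99, 0.0], [0.0, -0.0, -1.0]]
force: [-1.4, 0.5, -0.8]
gripper_width: -0.003
gripper_force: 0.3
```

apply_moves(
  commands=[
    [[0,0,0,0.1,0.015,0,0],[0,0,0,0.1,0.015,0,0],[0,0,0,0.1,0.015,0,0]],
  ],
)

```text
time_s: 7.45
tool_pos: [0.5217, -0.1092, 0.0333]
tool_rot: [[0.99, 0.145, -0.0], [0.145, -0.99, 0.0], [-0.0, -0.0, -1.0]]
force: [-0.9, 0.3, -1.3]
gripper_width: -0.002
gripper_force: 0.3
```

A drags only about 0.5–1 N, so A is the smooth one and B the rough one. I'll ease off, retreat and locate B.

apply_moves(
  commands=[
    [[0,0,0,0.1,0.015,0,0],[0,0,0,0.1,0.015,0,0],[0,0,0,0.08,0.01,0,0],[0,0,0,0.04,0,0,0],[0,0,0,0,0,0,0],[0,0,0,-0.2,0,0,0],[0,0,0,-0.8,-0.1,0,0],[0,0,0,-0.8,-0.1,0.3,0],[0,0,0,0,0,1,40],[0,0,0,0,0,1,85],[0,0,0,0,0,1,85]],
  ],
)

```text
time_s: 8.55
tool_pos: [0.4762, -0.1141, 0.1334]
tool_rot: [[0.99, 0.144, -0.0], [0.144, -0.99, 0.0], [-0.0, -0.0, -1.0]]
force: [1.7, -0.3, 0.1]
gripper_width: 0.507
gripper_force: 0.0
```

Run:
```python
from h import *
c=snap('top','top2'); P=world(c); v,u=np.mgrid[0:384,0:512]; z=P[:,:,2]
m=((u>250)&(u<400)&(v>110)&(v<235)&(z>.048)&(z<.07)).astype(np.uint8)
n,l,st,ce=cv2.connectedComponentsWithStats(m)
for i in range(1,n):
    if st[i,4]>100: print(ce[i].round(),cv2.minAreaRect((P[l==i][:,:2]*1000).astype(np.float32)),st[i,4])
print(state()['tool_pos'])
cv2.imwrite('pics/crop2.png',cv2.resize(c['frame'][90:240,230:430,::-1],(800,600)))
```

```text
[360. 148.] ((614.8538818359375, -282.27288818359375), (28.032102584838867, 78.3232650756836), 86.02464294433594) 255
[ 0.47839899 -0.11434749  0.13773261]
```

View pics/crop2.png

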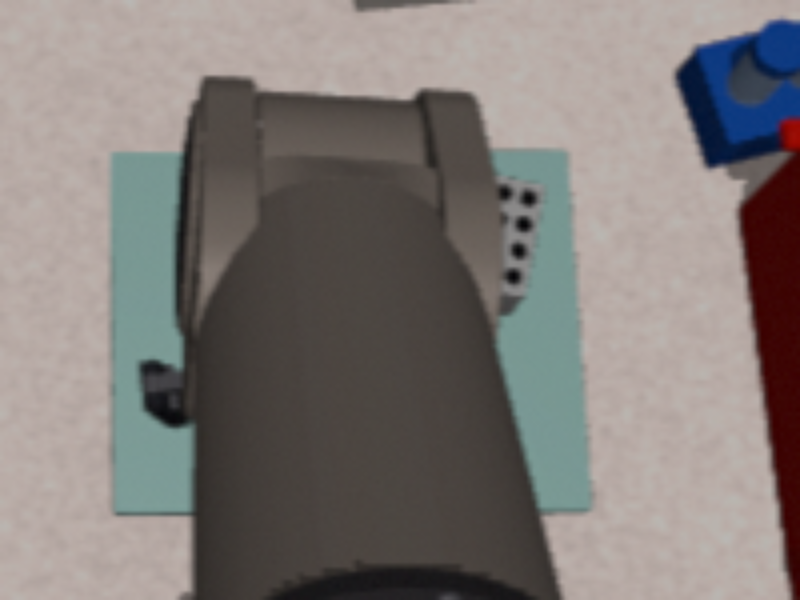

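The arm hides A, and only B's right edge shows at (520,240). I'll go above B and use the wrist camera.

apply_moves(
  commands=[
    [[0,0,-0.5,0.6,-0.8,0.5,85],[0,0,-0.5,0.7,-0.8,0.5,85],[0,0,-0.6,0.7,-0.8,0.4,85],[0,0,-0.6,0.7,-0.8,0.4,85],[0,0,-0.5,0.7,-0.8,0.3,85],[0,0,-0.5,0.6,-0.9,0,85],[0,0,0,0,0,0,85],[0,0,0,0,0,0,85]],
  ],
)

```text
time_s: 9.4
tool_pos: [0.5965, -0.2613, 0.1945]
tool_rot: [[0.982, -0.19, -0.001], [-0.19, -0.982, 0.0], [-0.001, -0.0, -1.0]]
force: [-0.1, -0.9, -0.5]
gripper_width: 0.992
gripper_force: 0.0
```

Run:
```python
from h import *
print(np.round(state()['tool_pos'],4),state()['force'])
for n in('wrist','scene'):
    c=snap(n,n+'3'); P=world(c); z=P[:,:,2]
    m=((z>.05)&(z<.07)&(P[:,:,0]>.5)&(P[:,:,0]<.7)&(P[:,:,1]>-.34)&(P[:,:,1]<-.03)).astype(np.uint8)
    k,l,st,ce=cv2.connectedComponentsWithStats(m)
    for i in range(1,k):
        if st[i,4]>100: print(n,ce[i].round(),cv2.minAreaRect((P[l==i][:,:2]*1000).astype(np.float32)),st[i,4],np.median(z[l==i]))
a=cv2.imread('pics/wrist3.png');b=cv2.imread('pics/scene3.png');cv2.imwrite('pics/ws3.png',cv2.resize(np.hstack([a,b]),(800,300)))
```

```text
[ 0.5965 -0.2613  0.1945] [-0.10524704 -0.88975065 -0.5116077 ]
wrist [254. 154.] ((618.7688598632812, -268.184326171875), (50.00530242919922, 76.28460693359375), 79.57716369628906) 4159 0.06001836259689847
wrist [101. 220.] ((580.459228515625, -101.36382293701172), (75.98588562011719, 50.797088623046875), 8.30099868774414) 3672 0.059827729559907644
scene [251. 233.] ((580.69677734375, -100.06855773925781), (77.09384155273438, 50.864017486572266), 8.10802936553955) 636 0.06110300967894114
scene [189. 277.] ((618.469482421875, -266.94366455078125), (50.19979476928711, 78.50611877441406), 79.65039825439453) 905 0.06110948239449654
```

View pics/ws3.png

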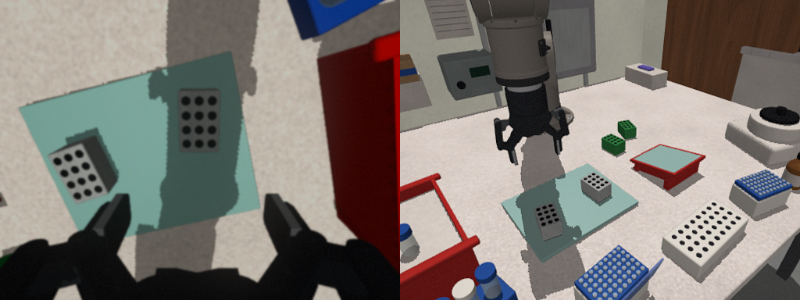

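The wrist view shows B below the gripper at about (200,120) and A at (80,170), with both blocks standing. The wrist and scene cameras agree on B at (0.619,-0.268), so I'll grasp it there.

apply_moves(
  commands=[
    [[0,0,0.08,0.74,-0.22,0,85],[0,0,0,0,0,-0.9,85],[0,0,0,0,0,-0.9,85],[0,0,0,0,0,-0.9,85],[0,0,0,0,0,-0.9,85],[0,0,0,0,0,-0.9,85],[0,0,0,0,0,-0.7,85],[0,0,0,0,0,-0.38,85],[0,0,0,0,0,0,85],[0,0,0,0,0,0,85]],
  ],
)

```text
time_s: 10.5
tool_pos: [0.6196, -0.2675, 0.0288]
tool_rot: [[0.984, -0.18, 0.001], [-0.18, -0.984, -0.0], [0.001, -0.0, -1.0]]
force: [-0.1, 0.6, 0.8]
gripper_width: 0.993
gripper_force: 0.0
```

apply_moves(
  commands=[
    [[0,0,0,0,0,0,60],[0,0,0,0,0,0,40],[0,0,0,0,0,0,40],[0,0,0,0,0,0,40],[0,0,0,0,0,0,40],[0,0,0,0,0,0,40],[0,0,0,0,0,0,40]],
  ],
)

```text
time_s: 11.2
tool_pos: [0.6197, -0.268, 0.0291]
tool_rot: [[0.984, -0.181, 0.001], [-0.181, -0.984, -0.001], [0.001, 0.0, -1.0]]
force: [-2.1, 0.3, 9.5]
gripper_width: 0.575
gripper_force: 62.9
```

apply_moves(
  commands=[
    [[0,0,0,0,0,0.3,40],[0,0,0,0,0,0.6,40],[0,0,0,0,0,0.8,40],[0,0,0,0,0,0.8,40],[0,0,0,0,0,0.8,40],[0,0,0,0,0,0.8,40],[0,0,0.2,0,0.5,0.4,40],[0,0,0.2,0,0.8,0,40],[0,0,0.2,0,0.9,0,40],[0,0,0.2,0,0.9,0,40],[0,0,0.2,0,0.9,0,40],[0,0,0.2,-0.1,0.9,0,40]],
  ],
)

```text
time_s: 12.4
tool_pos: [0.6154, -0.117, 0.162]
tool_rot: [[0.999, -0.052, -0.001], [-0.052, -0.999, 0.001], [-0.001, -0.001, -1.0]]
force: [0.9, 0.3, -5.8]
gripper_width: 0.575
gripper_force: 64.0
```

apply_moves(
  commands=[
    [[0,0,0.3,-0.1,0.9,0,40],[0,0,0.3,-0.1,0.9,0,40],[0,0,0.3,-0.1,0.9,0,40],[0,0,0.3,-0.1,0.9,0,40],[0.02,-0.3,0,-0.1,0.9,0,40],[0.02,-0.3,0,0,0.9,0,40],[0.02,-0.3,0,0,0.9,0,40],[0.02,-0.3,0,0,0.9,0,40],[0.02,-0.3,0,0,0.7,0,40],[0.04,-0.5,0,0,0.5,0,40],[0,0,0,0,0,0,40],[0,0,0,0,0,0,40]],
  ],
)

```text
time_s: 13.6
tool_pos: [0.5996, 0.1329, 0.1623]
tool_rot: [[0.976, 0.073, 0.206], [0.071, -0.997, 0.015], [0.207, 0.0, -0.978]]
force: [-0.8, -0.4, -5.4]
gripper_width: 0.579
gripper_force: 63.9
```

Run:
```python
from h import *
s=state();print(np.round(s['tool_pos'],4),np.round(s['tool_rot'],3).tolist(),s['gripper_width'],np.round(s['force'],1))
snap('scene','s4')
i=cv2.imread('pics/s4.png');cv2.imwrite('pics/s4c.png',cv2.resize(i[20:290,150:500],(778,600)))
```

```text
[0.5996 0.1329 0.1623] [[0.976, 0.073, 0.206], [0.071, -0.997, 0.015], [0.207, 0.0, -0.978]] 0.5790894605405326 [-0.8 -0.4 -5.4]
```

View pics/s4c.png

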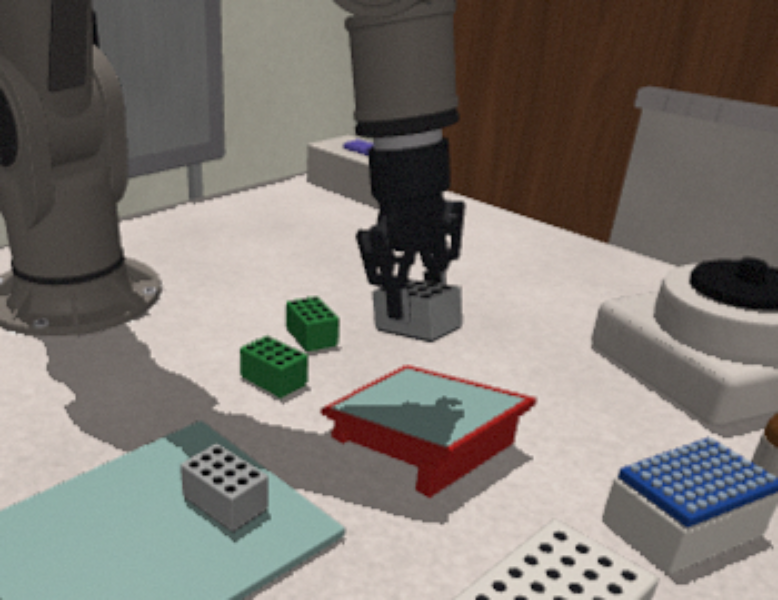

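The block is held at (420,310), tilted parallel to the glass, with the stand below. I'll descend towards the surface now.

apply_moves(
  commands=[
    [[0,0,0,0.05,0.65,0,40],[0,0,0,0,0,-0.7,40],[0,0,0,0,0,-0.7,40],[0,0,0,0,0,-0.7,40],[0,0,0,0,0,-0.5,40],[0,0,0,0,0,-0.3,40],[0,0,0,0,0,-0.1,40],[0,0,0,0,0,0,40],[0,0,0,0,0,0,40]],
  ],
)

```text
time_s: 14.55
tool_pos: [0.6032, 0.151, 0.0737]
tool_rot: [[0.975, 0.069, 0.209], [0.068, -0.998, 0.015], [0.209, -0.0, -0.978]]
force: [0.4, -0.2, -5.1]
gripper_width: 0.573
gripper_force: 63.8
```

apply_moves(
  commands=[
    [[0,0,0,0,0,-0.05,40],[0,0,0,0,0,-0.05,40],[0,0,0,0,0,-0.05,40],[0,0,0,0,0,0,40]],
  ],
)

```text
time_s: 14.95
tool_pos: [0.6026, 0.1508, 0.0683]
tool_rot: [[0.976, 0.07, 0.208], [0.068, -0.998, 0.015], [0.208, -0.0, -0.978]]
force: [-0.1, 0.2, -5.4]
gripper_width: 0.574
gripper_force: 63.8
```

apply_moves(
  commands=[
    [[0,0,0,0,0,-0.04,40],[0,0,0,0,0,-0.04,40],[0,0,0,0,0,0,40]],
  ],
)

```text
time_s: 15.25
tool_pos: [0.6026, 0.1508, 0.0658]
tool_rot: [[0.976, 0.07, 0.208], [0.068, -0.998, 0.015], [0.208, -0.0, -0.978]]
force: [0.0, -0.6, -5.3]
gripper_width: 0.575
gripper_force: 63.8
```

apply_moves(
  commands=[
    [[0,0,0,0,0,-0.03,40],[0,0,0,0,0,-0.03,40],[0,0,0,0,0,0,40]],
  ],
)

```text
time_s: 15.55
tool_pos: [0.6026, 0.1509, 0.064]
tool_rot: [[0.976, 0.07, 0.208], [0.068, -0.998, 0.015], [0.208, -0.0, -0.978]]
force: [-1.1, -0.3, -5.9]
gripper_width: 0.572
gripper_force: 63.8
```

apply_moves(
  commands=[
    [[0,0,0,0,0,-0.03,40],[0,0,0,0,0,0,40]],
  ],
)

```text
time_s: 15.75
tool_pos: [0.6027, 0.1509, 0.0639]
tool_rot: [[0.976, 0.069, 0.208], [0.068, -0.998, 0.014], [0.209, 0.0, -0.978]]
force: [-6.7, -1.8, 7.6]
gripper_width: 0.578
gripper_force: 65.4
```

apply_moves(
  commands=[
    [[0,0,0,0,0,-0.03,40],[0,0,0,0,0,0,40]],
  ],
)

```text
time_s: 15.95
tool_pos: [0.6028, 0.1509, 0.0638]
tool_rot: [[0.975, 0.069, 0.209], [0.068, -0.998, 0.014], [0.209, 0.0, -0.978]]
force: [-15.2, -3.5, 23.8]
gripper_width: 0.572
gripper_force: 67.7
```

Contact made. I'll relieve the extra pressing, open slowly, and withdraw along the face normal.

apply_moves(
  commands=[
    [[0,0,0,0,0,0.03,40],[0,0,0,0,0,0.01,40],[0,0,0,0,0,0,52],[0,0,0,0,0,0,58],[0,0,0,0,0,0,66],[0,0,0,0,0,0,74],[0,0,0,0,0,0,80],[0,0,0,0,0,0,80]],
  ],
)

```text
time_s: 16.75
tool_pos: [0.6028, 0.1509, 0.0636]
tool_rot: [[0.976, 0.07, 0.208], [0.068, -0.998, 0.015], [0.208, -0.0, -0.978]]
force: [0.4, -0.3, -0.4]
gripper_width: 0.939
gripper_force: 0.0
```

apply_moves(
  commands=[
    [[0,0,0,-0.06,0,0.3,80],[0,0,0,-0.12,0,0.6,80],[0,0,0,-0.17,0,0.8,80],[0,0,0,-0.2,0,0.9,80],[0,0,0,-0.2,0,0.9,80],[0,0,0,-0.2,0,0.9,80],[0,0,0,-0.3,0,0.6,80],[0,0,0,0,0,0,80],[0,0,0,0,0,0,80]],
  ],
)

```text
time_s: 17.65
tool_pos: [0.5653, 0.1508, 0.2142]
tool_rot: [[0.975, 0.07, 0.209], [0.068, -0.998, 0.015], [0.21, -0.0, -0.978]]
force: [-0.3, -0.4, -1.4]
gripper_width: 0.935
gripper_force: 0.0
```

Run:
```python
from h import *
for n in('scene','wrist'):
    c=snap(n,n+'5'); P=world(c); z=P[:,:,2]
    m=((z>.075)&(z<.125)&(abs(P[:,:,0]-.6)<.08)&(abs(P[:,:,1]-.15)<.08)).astype(np.uint8)
    k,l,st,ce=cv2.connectedComponentsWithStats(m)
    for i in range(1,k):
        if st[i,4]>100:
            q=P[l==i];print(n,ce[i].round(),st[i,4],cv2.minAreaRect((q[:,:2]*1000).astype(np.float32)),q[:,2].min(),q[:,2].max())
            if n=='wrist':
                A=np.c_[q[:,:2],np.ones(len(q))];print(np.linalg.lstsq(A,q[:,2],rcond=None)[0],q.mean(0))
a=cv2.imread('pics/wrist5.png');b=cv2.imread('pics/scene5.png');cv2.imwrite('pics/ws5.png',cv2.resize(np.hstack([a,b]),(800,300)))
```

```text
scene [341. 190.] 574 ((599.4029541015625, 150.02496337890625), (79.76800537109375, 52.0817985534668), 4.436033248901367) 0.07512830825088612 0.10437991850516015
wrist [254. 174.] 4384 ((598.6209716796875, 150.40463256835938), (78.1462173461914, 50.01130676269531), 3.8421411514282227) 0.07718249652683967 0.10306850464037226
[ 0.16580088  0.01134332 -0.0068398 ] [0.59932477 0.1505079  0.09423603]
```

View pics/ws5.png

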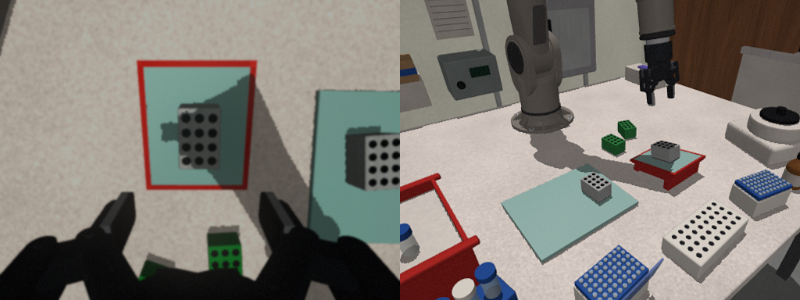

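Block B sits flat at the centre of the stand, with its top at 0.094 m as expected. It is stationary, and A stands on the plate.

```bash
python3 -c "
from h import *
print(hand_in())"
```

```text
the job is handed in; nothing more can be done
None
```

The job is handed in: both blocks were slid about 4 cm, the rough one (B, on the right at the start) now rests flat on the sloping glass, and the smooth one stands on the plate; `hand_in()` returned no verdict.

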